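Clear the scanning mat and hold up a bone for the scanner

ROBOT

A 6-joint arm with a two-finger parallel gripper is mounted at the origin on the work surface. World frame = base frame: x ahead of the robot, y to its left, z up, the work surface at z = 0. Lengths are in m, angles in rad, forces in N, time in s.
With the tool pointing down it reaches from about 0.325 to 0.775 m from the base axis. Payload 5.5 kg.
Tool frame: the origin (TCP) lies at the very end of the fingers, on their centre line; the grasp point (between the pads) lies ctrl.grip_depth behind it (ctrl.grip_depth is the distance from the TCP to the grasp point, in m); z points along the fingers, y is the line along which they close (so a half turn about z gives the same grasp; the last joint's range is limited). The gripper opens to 88 mm and grips with 3 to 60 N. Pads are 20 mm wide; open, the fingers measure 115 mm over their backs; the gripper's body (75 mm by 178 mm) begins 61 mm behind the grasp point.
Start: joints at [1.111, 0.091, 1.231, -0, 1.82, -0.057], TCP at [0.235, 0.552, 0.223] pointing down, gripper open.
Joint ranges: [-2.87, 2.87], [-0.86, 2.18], [0.17, 2.46], [-1.51, 4.65], [0.06, 2.69], [-2.65, 2.65]. Speed limits (rad/s): [2.57, 2.57, 3.01, 3.14, 3.14, 3.14].

INTERFACE

Orientations are given as a rotation vector (axis times angle).
In Python, from cell import ctrl gives the robot as it stands.
- The arm moves only by the tool arm_command, never from a script. Its argument "targets" is a list of rows, each an object of numbers: "fingers": the gripper's target within -1 to 1 (fully open at 1, half-way at 0, shut at -1); "dx", "dy", "dz": the shift along the tool's x, y, z in m; "yaw": the turn about the tool's z in rad. A call has 1 to 12 rows; each row shifts and turns the commanded pose from where the row before left it, along the tool's axes as they then stand; what a row does not reach is not made up. A row lasts 1/12 s, in which the tool goes at most 41.7 mm and 7.16 degrees, less where a joint would pass 70% of its speed; a pose out of reach is approached as far as the arm can. A call with a gripper value outside its range is refused whole. The fingers move at their own pace and stop on an object; the grip force is fixed at half the most. Time passes only in rows, so rows that do not move let the fingers close. It gives the time, the measured TCP pose, the force, the opening and the grip force at its end, in the units of the state.
- ctrl.read_state(): the state, without advancing time (a new reading comes with each control period).
- ctrl.grab_frame(name): name is "scene" or "top"; returns (picture, depth): 480x640x3 uint8, red, green, blue; 480x640 float32, m along the optical axis (not along the pixel's ray), 0 where there is no reading.
- ctrl.camera_info(name): a dict with "intrinsics" (3x3 intrinsics, pixels), "world_from_camera" (4x4, takes a point from camera to world coordinates). Camera axes: x right, y down, z forward; pixel columns grow to the right and rows downward; lengths in m; the calibration is good to about 2 mm. A picture is of the moment at which its call begins. camera_info takes no time and is no camera call.
- ctrl.hand_in(): hands the job in; it is judged then, once.
The state is a dict: "t": time; "joints": joint angles; "qvel": joint speeds; "tau": joint torques, N m; "eef_pos": TCP position; "ee_rot": TCP orientation; "wrist_force": force on the tool from outside, world axes, zero at the start; "ft_torque": the same for the moment, N m; "opening": finger opening in m; "gripper_force": force on a finger pad.
Only numpy, scipy, OpenCV 4.12 (cv2) and the standard library are available. Lean on these libraries where they do the work, as an engineer would, in place of code of your own. Each camera call takes 0.05 s, during which the arm holds its last target. There are 200 camera calls.

TASK

Clear the pale scanning mat by nesting the empty sample cups: first set the white middle-sized cup down inside the big grey cup, which stays standing beside the mat, then set the small blue cup inside the white one. Then draw the pale bone out of its sloping holder, turn it level and finish while still holding it motionless in the air, with the bone's middle about 20 cm above the table over the centre of the mat. Leave the dark bone in its holder and do not drop anything or disturb the other things.

Things in the scene. Friction and masses are not known exactly. Their poses are not given: they have to be found in the camera images.
- mat: fixed square scanning mat, pale blue-grey, 200 x 200 x 2 mm, on the dark table. Origin: centre of its underside; axes along its edges
- big_cup: straight round open grey plastic cup; 92 mm outside diameter, 55 mm high, wall 3.5 mm, inner floor 8 mm above its underside. Origin: centre of the underside, z up the axis. Loose, stands on the table beside the mat.
- middle_cup: straight round open white plastic cup; 64 mm outside diameter, 62 mm high, wall 3.5 mm, inner floor 10 mm above its underside. Origin: centre of the underside, z up the axis. Loose, stands on the mat at the start. Nested in the big cup its rim stands 15 mm above the big cup's rim.
- small_cup: straight round open blue plastic cup; 42 mm outside diameter, 64 mm high, wall 3.5 mm, inner floor 6 mm above its underside. Origin: centre of the underside, z up the axis. Loose, stands on the mat at the start. Nested in the middle cup its rim stands 12 mm above the middle cup's rim.
- pale_bone: cream bone, 189 mm long, 120 g: straight 20 x 20 mm shaft with rounded edges, tapered broken tip at one end, double knuckle 47 mm wide (its y) at the other. Origin: shaft centreline, 95 mm from the tip, near the centre of mass; z along the bone to the knuckle; shaft square from z -80 to +40 mm, its flats face x and y. Starts tip down in holder_a, 40 to 46 degrees off vertical, z below -33 mm in the socket: draw it 65 mm along its length.
- holder_a: fixed white stand with a grey square socket (38 mm outside, 24 mm inside, 62 mm deep) whose axis leans 40 degrees from vertical towards the stand's +x (away from the robot). Origin: on the table; base plate 130 x 85 x 14 mm, from x = -53 to +77 mm; the socket's mouth is centred at x = +20, z = 82 mm. It carries the pale bone.
- holder_b: fixed white stand with a grey square socket (38 mm outside, 24 mm inside, 62 mm deep) whose axis leans 40 degrees from vertical towards the stand's +x (away from the robot). Origin: on the table; base plate 130 x 85 x 14 mm, from x = -53 to +77 mm; the socket's mouth is centred at x = +20, z = 82 mm. The same as holder_a; it carries the dark bone. Which holder is on the left varies.
- dark_bone: dark brown bone, 189 mm long, 120 g: straight 20 x 20 mm shaft with rounded edges, tapered broken tip at one end, double knuckle 47 mm wide (its y) at the other. Origin: shaft centreline, 95 mm from the tip, near the centre of mass; z along the bone to the knuckle; shaft square from z -80 to +40 mm, its flats face x and y. It leans in holder_b and stays there.
- scale_bar: bystander: black and white scale bar, 16 x 120 x 5 mm, loose on the table beyond the mat, long along its y. Origin: centre of underside
- lying_bone1: bystander: grey bone 170 mm long lying on the table at the far side, 28 mm high. Origin: under its middle, long along its x
- lying_bone2: bystander: brownish bone 150 mm long lying on the table at the far side, 28 mm high. Origin: under its middle, long along its x
- brush: bystander: hand brush lying on the table at the far left, long along its x
- jar: bystander: closed jar with a black cap, 60 mm diameter, 85 mm high, standing at the far right. Origin: centre of underside

How it is judged:
On the way, in this order (a step that is already met when the one before it is completed fails the run):
1. the white middle cup stands seated inside the big grey cup and has been let go (horizontal distance between middle_cup and big_cup below 0.016 m and z of middle_cup in the frame of big_cup below 0.016 m and angle between each of middle_cup, big_cup's own z axis and vertical below 0.15 rad and contact force between the fingers and middle_cup below 0.2 N), for 0.2 s.
2. the small blue cup stands seated inside the middle cup and has been let go (horizontal distance between middle_cup and big_cup below 0.016 m and z of middle_cup in the frame of big_cup below 0.016 m and angle between each of middle_cup, big_cup, small_cup's own z axis and vertical below 0.15 rad and horizontal distance between small_cup and middle_cup below 0.014 m and z of small_cup in the frame of middle_cup below 0.018 m and contact force between the fingers and small_cup below 0.2 N), for 0.2 s.
3. the pale bone has been drawn out of its holder and is held clear of it (distance between pale_bone and holder_a above 0.17 m and contact force between pale_bone and holder_a below 0.1 N and contact force between the fingers and pale_bone above 1 N), for 0.1 s.
At the end, for the whole second after the job is handed in: The pale bone is held by the fingers alone, still, within 15 degrees of level, its middle 140 to 270 mm above the table and within 50 mm of over the mat's centre; the cups are upright and fully nested (small in middle in big), the big cup off the mat and within 50 mm of its place (height (world z) of pale_bone between 0.14 and 0.27 m and angle between pale_bone's own z axis and vertical between 1.309 and 1.833 rad and horizontal distance between pale_bone and mat below 0.05 m and linear speed of pale_bone below 0.03 m/s and angular speed of pale_bone below 0.3 rad/s and contact force between the fingers and pale_bone above 1 N and contact force between pale_bone and holder_a below 0.1 N and contact force between pale_bone and holder_b below 0.1 N and horizontal distance between big_cup and mat above 0.15 m and distance of big_cup from where it was at the start of the episode below 0.05 m and horizontal distance between middle_cup and big_cup below 0.016 m and z of middle_cup in the frame of big_cup below 0.016 m and angle between each of middle_cup, big_cup, small_cup's own z axis and vertical below 0.15 rad and horizontal distance between small_cup and middle_cup below 0.014 m and z of small_cup in the frame of middle_cup below 0.018 m); the arm keeps its last pose, push and grip.
It fails at once if a bystander (dark bone, scale bar, lying bones, brush, jar) was moved by more than 30 mm (distance of any of dark_bone, scale_bar, lying_bone1, lying_bone2, brush, jar from where it was at the start of the episode above 0.03 m).
It fails at once if the pale bone was dropped to the table (height (world z) of pale_bone below 0.05 m).
It fails at once if a cup was let fall from a height of 4 cm or more ((linear speed of middle_cup above 0.9 m/s and contact force between the fingers and middle_cup below 0.2 N) or (linear speed of small_cup above 0.9 m/s and contact force between the fingers and small_cup below 0.2 N)).
It fails at once if the big cup was tipped (angle between big_cup's own z axis and vertical above 0.5 rad).
It also fails if it takes over 58 s, if anything falls off the work surface, if the arm or the gripper's body presses on something with over 40 N, if the wrist force passes 120 N, or if a joint passes its speed limit or range.

## Working session

There is one attempt and no reset: what is moved stays moved. The work goes in short steps, Python scripts to look and compute and a tool call to move; the robot and the scene stay as the last step left them, time stands still between calls to the robot, and variables do not carry over. Pictures are saved under pics/ and viewed, at most 10 in all, crops included, and the job is handed in when it is done.

Besides the shell and the picture viewer there is one more tool, called by a JSON object that holds its "name" and its "arguments". arm_command: Moves the arm, as the interface text tells. Its arguments: {"type":"object","properties":{"targets":{"type":"array"}},"required":["targets"]}

```bash
mkdir -p pics; ls
cat > h.py <<'E'
import numpy as np,cv2
from scipy.spatial.transform import Rotation as R
from cell import ctrl
def grab(name):
    im,d=ctrl.grab_frame(name);c=ctrl.camera_info(name)
    K=np.array(c["intrinsics"]);T=np.array(c["world_from_camera"])
    v,u=np.mgrid[:480,:640]
    P=np.stack([(u-K[0,2])/K[0,0]*d,(v-K[1,2])/K[1,1]*d,d],-1)@T[:3,:3].T+T[:3,3]
    P[d==0]=np.nan
    return im,P
E
python3 - <<'E'
from h import *
print(ctrl.read_state(),ctrl.grip_depth)
for n in("top","scene"):
    im,P=grab(n);cv2.imwrite(f"pics/{n}0.png",im[:,:,::-1]);np.savez(f"{n}0.npz",im=im,P=P);print(ctrl.camera_info(n))
E
```

```text
pics
{'t': 0.0, 'joints': array([ 1.11129668e+00,  9.18602625e-02,  1.23186146e+00, -1.20550843e-05,
        1.81981648e+00, -5.67141152e-02]), 'qvel': array([-2.20008053e-05, -1.59665772e-03,  2.66950614e-04, -1.68950882e-03,
       -1.13171943e-03,  1.66606598e-03]), 'tau': array([ 1.11369529e-03, -4.46470714e+01, -4.06430054e+01,  6.99698576e-02,
        2.96071626e-02, -1.13758592e-04]), 'eef_pos': array([0.23507024, 0.55171036, 0.22151984]), 'ee_rot': array([-6.28332983e-01, -3.07761991e+00,  2.95905917e-03]), 'wrist_force': array([ 1.22635773, -0.43415281,  0.27569077]), 'ft_torque': array([-0.00078646,  0.03714912, -0.05267197]), 'gripper_force': 0.0, 'opening': 0.08783376912878019} 0.0187
{'intrinsics': array([[511.64377676,   0.        , 319.98903081],
       [  0.        , 511.64377676, 238.59060792],
       [  0.        ,   0.        ,   1.        ]]), 'world_from_camera': array([[-0.01831466, -0.99572539,  0.09052914,  0.51717968],
       [-0.9998277 ,  0.01851328,  0.00135463,  0.08053257],
       [-0.00302483, -0.09048873, -0.99589289,  1.15610771],
       [ 0.        ,  0.        ,  0.        ,  1.        ]])}
{'intrinsics': array([[618.10896422,   0.        , 318.56506018],
       [  0.        , 618.10896422, 237.83328346],
       [  0.        ,   0.        ,   1.        ]]), 'world_from_camera': array([[-0.14340955,  0.80687711, -0.57304715,  1.3924596 ],
       [ 0.98953088,  0.10743018, -0.09637117,  0.20352146],
       [-0.01619713, -0.58086839, -0.81383633,  1.19553138],
       [ 0.        ,  0.        ,  0.        ,  1.        ]])}
```

View pics/top0.png

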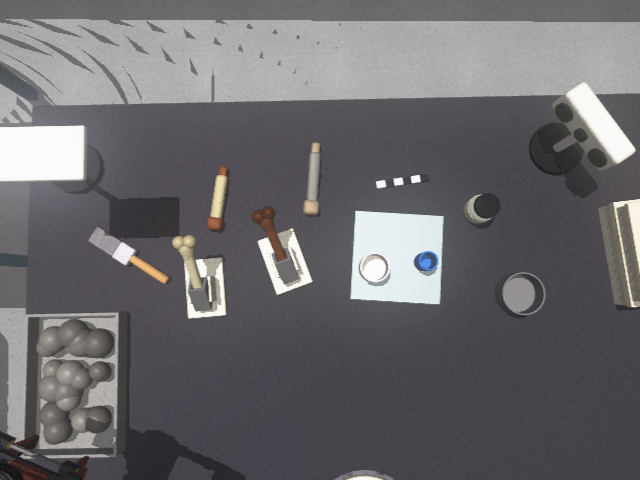

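View pics/scene0.png

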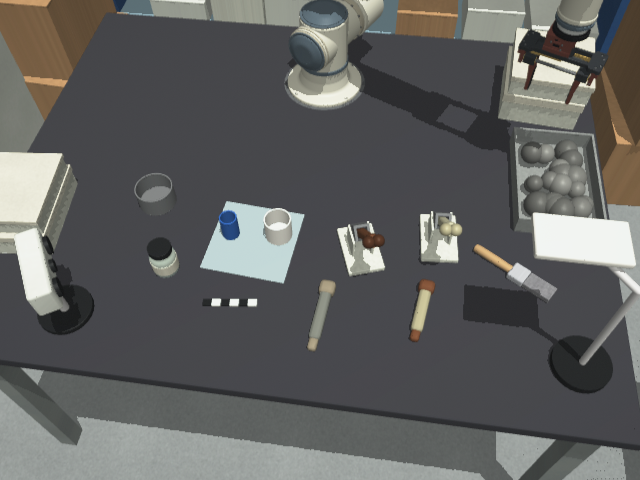

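The top view shows the mat centred near (397,258), the white cup at (374,268), the blue cup at (428,261) and the big cup at (522,294). The pale bone is in the left holder: socket (200,295), knuckle (184,242). The scene view agrees, and the arm is parked clear at the left.

```bash
cat > m.py <<'E'
from h import *
from scipy.optimize import least_squares
def circ(p,r):
    return least_squares(lambda c:np.hypot(*(p-c).T)-r,p.mean(0),loss='soft_l1',f_scale=.002).x
def cups(f=None):
    if f is None: im,P=grab("top")
    else: z=np.load(f);im,P=z['im'],z['P']
    return im,P
E
python3 - <<'E'
from m import *
im,P=cups("top0.npz")
def win(u,v,r): return P[v-r:v+r,u-r:u+r].reshape(-1,3),im[v-r:v+r,u-r:u+r].reshape(-1,3)
for n,u,v,r,h,R0 in(("mid",374,268,24,.064,.032),("small",428,261,18,.066,.021),("big",522,294,34,.055,.046)):
    p,c=win(u,v,r);s=p[abs(p[:,2]-h)<.004][:,:2]
    print(n,len(s),circ(s,R0-.0018),np.nanmax(p[:,2]))
# mat
hsv=cv2.cvtColor(im,cv2.COLOR_RGB2HSV);print(hsv[230,380],im[230,380])
m=(abs(P[...,2]-.002)<.006)&(im.min(2)>120);m[:,:340]=0;m[:,450:]=0;m[:205]=0;m[310:]=0
q=P[m][:,:2].astype(np.float32);print("mat",cv2.minAreaRect(q))
# pale bone from both
for f,(u0,u1,v0,v1) in(("top0.npz",(165,230,228,330)),("scene0.npz",(415,470,200,270))):
    z=np.load(f);Q=z['P'][v0:v1,u0:u1].reshape(-1,3);C=z['im'][v0:v1,u0:u1].reshape(-1,3).astype(int)
    mb=(C[:,0]-C[:,2]>25)&(Q[:,2]>.06);b=Q[mb]
    np.save(f[:3]+"bone.npy",b)
    ce=np.median(b,0);w=np.linalg.svd(b-b.mean(0),full_matrices=0)[2][0];w*=np.sign(w[2])
    print(f,len(b),b.mean(0),w,np.degrees(np.arccos(w[2])),np.degrees(np.arctan2(w[1],w[0])),b.min(0),b.max(0))
    base=Q[(abs(Q[:,2]-.014)<.004)][:,:2].astype(np.float32);print("base",cv2.minAreaRect(base))
z=np.load("top0.npz")
cv2.imwrite("pics/bone.png",cv2.resize(np.hstack([z['im'][225:325,160:240],np.load("scene0.npz")['im'][190:290,400:480]])[:,:,::-1],None,fx=5,fy=5,interpolation=2))
E
```

```text
mid 147 [ 0.55428633 -0.03265309] 0.0683760480269644
small 91 [ 0.56562418 -0.14629752] 0.0703889651575107
big 246 [ 0.49237506 -0.34948058] 0.05904553690976133
[ 96  11 242] [232 240 242]
mat ((0.5781689882278442, -0.09107022732496262), (0.20306670665740967, 0.2011283040046692), 85.40621185302734)
top0.npz 664 [0.57725539 0.34422046 0.14391952] [0.71352857 0.05192169 0.69869959] 45.67723512085877 4.161934674511397 [0.51780003 0.32497812 0.07779358] [0.61934398 0.36936039 0.1793845 ]
base ((0.5473812222480774, 0.3651742935180664), (0.19396282732486725, 0.1289353370666504), 3.4962656497955322)
scene0.npz 257 [0.60721684 0.34684623 0.16691732] [0.78416098 0.08264052 0.61503017] 52.045887795402656 6.016034607945837 [0.52946905 0.32587907 0.09828926] [0.62354839 0.36914761 0.18051835]
base ((0.5088232755661011, 0.3397793173789978), (0.15515418350696564, 0.08518382161855698), 4.783290863037109)
```

View pics/bone.png

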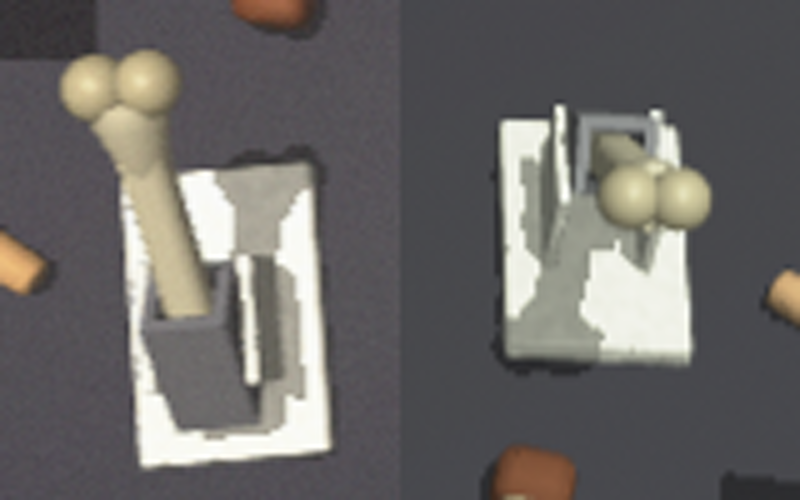

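The crop shows the pale bone tip-down in its socket, with the knuckle leaning away and slightly left. It leans about 45° at an azimuth of about 4°.

```bash
cat > go.py <<'E'
import sys
from h import *
def go(x,y,z,ang=None):
    s=ctrl.read_state();M=R.from_rotvec(s['ee_rot']).as_matrix()
    d=M.T@(np.array([x,y,z])-s['eef_pos'])
    a=np.degrees(np.arctan2(M[1,1],M[0,1]));yaw=None
    if ang is not None: yaw=np.radians(-((ang-a+90)%180-90))
    print("tool d",d.round(4),"yaw(+tool z)",yaw,"y-axis deg",a.round(2),"tilt",M[2,2].round(5),"pos",s['eef_pos'].round(4),"op",s['opening'].round(4),"F",s['gripper_force'],s['wrist_force'].round(1),"t",s['t'],"n",np.abs(d).max()/.035)
if __name__=="__main__": go(*map(float,sys.argv[1:]))
E
python3 go.py .5543 -.0327 .13
```

```text
Traceback (most recent call last):
  File "go.py", line 9, in <module>
    if __name__=="__main__": go(*map(float,sys.argv[1:]))
                             ~~^^^^^^^^^^^^^^^^^^^^^^^^^^
  File "go.py", line 8, in go
    print("tool d",d.round(4),"yaw(+tool z)",yaw,"y-axis deg",a.round(2),"tilt",M[2,2].round(5),"pos",s['eef_pos'].round(4),"op",s['opening'].round(4),"F",s['gripper_force'],s['wrist_force'].round(1),"t",s['t'],"n",np.abs(d).max()/.035)
                                                                                                                                 ^^^^^^^^^^^^^^^^^^
AttributeError: 'float' object has no attribute 'round'
```

```bash
sed -i "s/s\['opening'\].round(4)/round(s['opening'],4)/" go.py; python3 go.py .5543 -.0327 .13
```

```text
tool d [-0.5228 -0.4124  0.0923] yaw(+tool z) None y-axis deg 66.92 tilt -1.0 pos [0.2351 0.5517 0.2216] op 0.0877 F 0.0 [ 0.4 -0.4 -0.5] t 0.1 n 14.936825545748777
```

{"name": "arm_command", "arguments": {"targets": [{"fingers": 1, "dx": -0.026, "dy": -0.0205}, {"fingers": 1, "dx": -0.026, "dy": -0.0205}, {"fingers": 1, "dx": -0.026, "dy": -0.0205}, {"fingers": 1, "dx": -0.026, "dy": -0.0205}, {"fingers": 1, "dx": -0.026, "dy": -0.0205}, {"fingers": 1, "dx": -0.026, "dy": -0.0205}, {"fingers": 1, "dx": -0.026, "dy": -0.0205}, {"fingers": 1, "dx": -0.026, "dy": -0.0205}, {"fingers": 1, "dx": -0.026, "dy": -0.0205}, {"fingers": 1, "dx": -0.026, "dy": -0.0205}, {"fingers": 1, "dx": -0.026, "dy": -0.0205}, {"fingers": 1, "dx": -0.026, "dy": -0.0205}]}}

```text
invalid input
```

{"name": "arm_command", "arguments": {"targets": [{"fingers": 1, "dx": -0.026, "dy": -0.0205, "dz": 0.01}, {"fingers": 1, "dx": -0.026, "dy": -0.0205, "dz": 0.01}, {"fingers": 1, "dx": -0.026, "dy": -0.0205, "dz": 0.01}, {"fingers": 1, "dx": -0.026, "dy": -0.0205, "dz": 0.01}, {"fingers": 1, "dx": -0.026, "dy": -0.0205, "dz": 0.01}, {"fingers": 1, "dx": -0.026, "dy": -0.0205, "dz": 0.01}, {"fingers": 1, "dx": -0.026, "dy": -0.0205, "dz": 0.01}, {"fingers": 1, "dx": -0.026, "dy": -0.0205, "dz": 0.01}, {"fingers": 1}, {"fingers": 1}]}}

```text
invalid input
```

```bash
python3 go.py .5543 -.0327 .047
```

```text
tool d [-0.5228 -0.4122  0.1753] yaw(+tool z) None y-axis deg 66.92 tilt -1.0 pos [0.2351 0.5517 0.2216] op 0.0877 F 0.0 [ 0.4 -0.4 -0.5] t 0.1 n 14.937074322608318
```

{"name": "arm_command", "arguments": {"targets": [{"fingers": 1, "dx": -0.026, "dy": -0.0205, "dz": 0, "yaw": 0}, {"fingers": 1, "dx": -0.026, "dy": -0.0205, "dz": 0, "yaw": 0}, {"fingers": 1, "dx": -0.026, "dy": -0.0205, "dz": 0, "yaw": 0}, {"fingers": 1, "dx": -0.026, "dy": -0.0205, "dz": 0, "yaw": 0}, {"fingers": 1, "dx": -0.026, "dy": -0.0205, "dz": 0, "yaw": 0}, {"fingers": 1, "dx": -0.026, "dy": -0.0205, "dz": 0, "yaw": 0}, {"fingers": 1, "dx": -0.026, "dy": -0.0205, "dz": 0, "yaw": 0}, {"fingers": 1, "dx": -0.026, "dy": -0.0205, "dz": 0, "yaw": 0}, {"fingers": 1, "dx": -0.026, "dy": -0.0205, "dz": 0, "yaw": 0}, {"fingers": 1, "dx": -0.026, "dy": -0.0205, "dz": 0, "yaw": 0}, {"fingers": 1, "dx": -0.026, "dy": -0.0205, "dz": 0, "yaw": 0}, {"fingers": 1, "dx": -0.026, "dy": -0.0205, "dz": 0, "yaw": 0}]}}

```text
t: 1.1
eef_pos: [0.4261, 0.2018, 0.2223]
ee_rot: [-0.628, -3.078, 0.0]
wrist_force: [-0.8, -0.4, 0.6]
opening: 0.0878
gripper_force: 0.0
```

{"name": "arm_command", "arguments": {"targets": [{"fingers": 1, "dx": -0.026, "dy": -0.0205, "dz": 0.0115, "yaw": 0}, {"fingers": 1, "dx": -0.026, "dy": -0.0205, "dz": 0.0115, "yaw": 0}, {"fingers": 1, "dx": -0.026, "dy": -0.0205, "dz": 0.0115, "yaw": 0}, {"fingers": 1, "dx": -0.026, "dy": -0.0205, "dz": 0.0115, "yaw": 0}, {"fingers": 1, "dx": -0.026, "dy": -0.0205, "dz": 0.0115, "yaw": 0}, {"fingers": 1, "dx": -0.026, "dy": -0.0205, "dz": 0.0115, "yaw": 0}, {"fingers": 1, "dx": -0.026, "dy": -0.0205, "dz": 0.0115, "yaw": 0}, {"fingers": 1, "dx": -0.026, "dy": -0.0205, "dz": 0.0115, "yaw": 0}, {"fingers": 1, "dx": 0, "dy": 0, "dz": 0, "yaw": 0}]}}

```text
t: 1.85
eef_pos: [0.5528, -0.0337, 0.1264]
ee_rot: [-0.635, -3.072, 0.004]
wrist_force: [0.1, -0.1, -0.4]
opening: 0.0877
gripper_force: 0.0
```

```bash
python3 go.py .5543 -.0327 .047
```

```text
tool d [-0.0013  0.0018  0.0794] yaw(+tool z) None y-axis deg 66.65 tilt -0.99998 pos [ 0.5528 -0.0337  0.1264] op 0.0877 F 0.0 [ 0.1 -0.1 -0.4] t 1.85 n 2.2683595267502503
```

{"name": "arm_command", "arguments": {"targets": [{"fingers": 1, "dx": -0.001, "dy": 0.002, "dz": 0.02, "yaw": 0}, {"fingers": 1, "dx": 0, "dy": 0, "dz": 0.02, "yaw": 0}, {"fingers": 1, "dx": 0, "dy": 0, "dz": 0.02, "yaw": 0}, {"fingers": 1, "dx": 0, "dy": 0, "dz": 0.0195, "yaw": 0}, {"fingers": -1, "dx": 0, "dy": 0, "dz": 0, "yaw": 0}, {"fingers": -1, "dx": 0, "dy": 0, "dz": 0, "yaw": 0}, {"fingers": -1, "dx": 0, "dy": 0, "dz": 0, "yaw": 0}, {"fingers": -1, "dx": 0, "dy": 0, "dz": 0, "yaw": 0}, {"fingers": -1, "dx": 0, "dy": 0, "dz": 0, "yaw": 0}, {"fingers": -1, "dx": 0, "dy": 0, "dz": 0, "yaw": 0}]}}

```text
t: 2.68
eef_pos: [0.5556, -0.0276, 0.053]
ee_rot: [0.628, 3.075, 0.001]
wrist_force: [-0.1, 0.1, 3.4]
opening: 0.0642
gripper_force: 30.0
```

```bash
python3 go.py .4924 -.3495 .14
```

```text
tool d [-0.0683 -0.3208 -0.0871] yaw(+tool z) None y-axis deg 66.92 tilt -1.0 pos [ 0.5556 -0.0276  0.053 ] op 0.0642 F 29.991585686802864 [-0.1  0.1  3.4] t 2.6833 n 9.166325940669392
```

{"name": "arm_command", "arguments": {"targets": [{"fingers": -1, "dx": 0, "dy": 0, "dz": -0.03, "yaw": 0}, {"fingers": -1, "dx": 0, "dy": 0, "dz": -0.03, "yaw": 0}, {"fingers": -1, "dx": -0.0068, "dy": -0.032, "dz": -0.027, "yaw": 0}, {"fingers": -1, "dx": -0.0068, "dy": -0.032, "dz": 0, "yaw": 0}, {"fingers": -1, "dx": -0.0068, "dy": -0.032, "dz": 0, "yaw": 0}, {"fingers": -1, "dx": -0.0068, "dy": -0.032, "dz": 0, "yaw": 0}, {"fingers": -1, "dx": -0.0068, "dy": -0.032, "dz": 0, "yaw": 0}, {"fingers": -1, "dx": -0.0068, "dy": -0.032, "dz": 0, "yaw": 0}, {"fingers": -1, "dx": -0.0068, "dy": -0.032, "dz": 0, "yaw": 0}, {"fingers": -1, "dx": -0.0068, "dy": -0.032, "dz": 0, "yaw": 0}, {"fingers": -1, "dx": -0.0068, "dy": -0.032, "dz": 0, "yaw": 0}, {"fingers": -1, "dx": -0.0068, "dy": -0.032, "dz": 0, "yaw": 0}]}}

```text
t: 3.68
eef_pos: [0.4913, -0.3496, 0.1381]
ee_rot: [0.628, 3.077, -0.0]
wrist_force: [0.7, -0.4, -1.0]
opening: 0.0642
gripper_force: 30.0
```

{"name": "arm_command", "arguments": {"targets": [{"fingers": -1, "dx": 0, "dy": 0, "dz": 0, "yaw": 0}, {"fingers": -1, "dx": 0, "dy": 0, "dz": 0, "yaw": 0}, {"fingers": -1, "dx": 0, "dy": 0, "dz": 0, "yaw": 0}, {"fingers": -1, "dx": 0, "dy": 0, "dz": 0, "yaw": 0}]}}

```text
t: 4.02
eef_pos: [0.4923, -0.3469, 0.1379]
ee_rot: [0.627, 3.078, 0.001]
wrist_force: [-0.1, -0.4, -0.2]
opening: 0.064
gripper_force: 30.0
```

```bash
python3 - <<'E'
from m import *
im,P=grab("scene");cv2.imwrite("pics/s1.png",cv2.resize(im[100:260,80:320,::-1],None,fx=3,fy=3))
im,P=grab("top")
E
python3 go.py .4924 -.3495 .065
```

```text
tool d [-0.0011 -0.0024  0.0729] yaw(+tool z) None y-axis deg 67.02 tilt -1.0 pos [ 0.4923 -0.3468  0.1379] op 0.0645 F 29.98613929376006 [-0.1  0.1 -1. ] t 4.1167 n 2.083428399282011
```

View pics/s1.png

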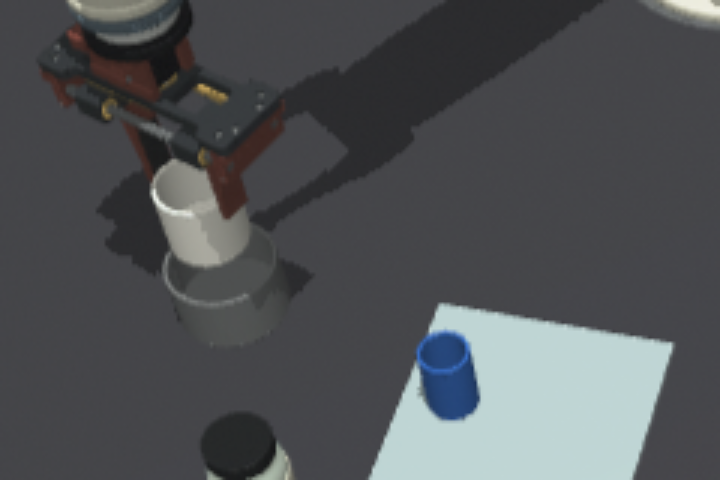

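White cup held above the big cup (crop: white cup (210,210), big rim (220,265)), aligned.

{"name": "arm_command", "arguments": {"targets": [{"fingers": -1, "dx": -0.001, "dy": -0.0025, "dz": 0.015, "yaw": 0}, {"fingers": -1, "dx": 0, "dy": 0, "dz": 0.015, "yaw": 0}, {"fingers": -1, "dx": 0, "dy": 0, "dz": 0.015, "yaw": 0}, {"fingers": -1, "dx": 0, "dy": 0, "dz": 0.015, "yaw": 0}, {"fingers": -1, "dx": 0, "dy": 0, "dz": 0.014, "yaw": 0}, {"fingers": -1, "dx": 0, "dy": 0, "dz": 0, "yaw": 0}, {"fingers": -1, "dx": 0, "dy": 0, "dz": 0, "yaw": 0}, {"fingers": -1, "dx": 0, "dy": 0, "dz": 0, "yaw": 0}]}}

```text
t: 4.78
eef_pos: [0.4922, -0.3507, 0.0647]
ee_rot: [0.627, 3.077, -0.001]
wrist_force: [0.6, 0.4, -1.1]
opening: 0.0643
gripper_force: 30.0
```

{"name": "arm_command", "arguments": {"targets": [{"fingers": 1, "dx": 0, "dy": 0, "dz": 0, "yaw": 0}, {"fingers": 1, "dx": 0, "dy": 0, "dz": 0, "yaw": 0}, {"fingers": 1, "dx": 0, "dy": 0, "dz": 0, "yaw": 0}, {"fingers": 1, "dx": 0, "dy": 0, "dz": 0, "yaw": 0}, {"fingers": 1, "dx": 0, "dy": 0, "dz": -0.02, "yaw": 0}, {"fingers": 1, "dx": 0, "dy": 0, "dz": -0.02, "yaw": 0}, {"fingers": 1, "dx": 0, "dy": 0, "dz": -0.02, "yaw": 0}, {"fingers": 1, "dx": 0, "dy": 0, "dz": -0.02, "yaw": 0}, {"fingers": 1, "dx": 0, "dy": 0, "dz": 0, "yaw": 0}, {"fingers": 1, "dx": 0, "dy": 0, "dz": 0, "yaw": 0}]}}

```text
t: 5.62
eef_pos: [0.4923, -0.3513, 0.145]
ee_rot: [0.628, 3.075, -0.002]
wrist_force: [0.1, 0.0, -0.9]
opening: 0.0876
gripper_force: 0.0
```

```bash
python3 go.py .5656 -.1463 .14
```

```text
tool d [0.013  0.2173 0.0048] yaw(+tool z) None y-axis deg 66.92 tilt -1.0 pos [ 0.4923 -0.3513  0.145 ] op 0.0876 F 0.0 [ 0.1  0.  -0.9] t 5.6167 n 6.207692251632802
```

{"name": "arm_command", "arguments": {"targets": [{"fingers": 1, "dx": 0.0016, "dy": 0.0272, "dz": 0, "yaw": 0}, {"fingers": 1, "dx": 0.0016, "dy": 0.0272, "dz": 0, "yaw": 0}, {"fingers": 1, "dx": 0.0016, "dy": 0.0272, "dz": 0, "yaw": 0}, {"fingers": 1, "dx": 0.0016, "dy": 0.0272, "dz": 0, "yaw": 0}, {"fingers": 1, "dx": 0.0016, "dy": 0.0272, "dz": 0, "yaw": 0}, {"fingers": 1, "dx": 0.0016, "dy": 0.0272, "dz": 0, "yaw": 0}, {"fingers": 1, "dx": 0.0016, "dy": 0.0272, "dz": 0, "yaw": 0}, {"fingers": 1, "dx": 0.0016, "dy": 0.0272, "dz": 0, "yaw": 0}, {"fingers": 1, "dx": 0, "dy": 0, "dz": 0, "yaw": 0}, {"fingers": 1, "dx": 0, "dy": 0, "dz": 0, "yaw": 0}, {"fingers": 1, "dx": 0, "dy": 0, "dz": 0, "yaw": 0}]}}

```text
t: 6.53
eef_pos: [0.5646, -0.1458, 0.1421]
ee_rot: [-0.628, -3.076, 0.001]
wrist_force: [-0.1, -0.5, -0.2]
opening: 0.0881
gripper_force: 0.0
```

```bash
python3 - <<'E'
from m import *
im,P=grab("top");np.savez("top1.npz",im=im,P=P)
p=P[260:330,488:556].reshape(-1,3)
for n,h,R0 in(("big",.055,.046),("mid",.070,.032)):
    for w in(.004,):
        s=p[abs(p[:,2]-h-.001)<w][:,:2];c=circ(s,R0-.0018);print(n,len(s),c)
        s=s[abs(np.hypot(*(s-c).T)-R0+.0018)<.005];print(len(s),circ(s,R0-.0018))
print(np.nanmax(p[:,2]))
E
python3 go.py .5656 -.1463 .053
```

```text
big 169 [ 0.49308841 -0.34955591]
122 [ 0.49250602 -0.3494801 ]
mid 56 [ 0.49417748 -0.35273727]
56 [ 0.49417748 -0.35273727]
0.5378585832099598
tool d [-0.001   0.0004  0.0894] yaw(+tool z) None y-axis deg 66.88 tilt -1.0 pos [ 0.5646 -0.1463  0.1425] op 0.0878 F 0.0 [0.5 0.4 0.4] t 6.5833 n 2.5556933676597122
```

{"name": "arm_command", "arguments": {"targets": [{"fingers": 1, "dx": -0.001, "dy": 0, "dz": 0.0225, "yaw": 0}, {"fingers": 1, "dx": 0, "dy": 0, "dz": 0.0225, "yaw": 0}, {"fingers": 1, "dx": 0, "dy": 0, "dz": 0.0225, "yaw": 0}, {"fingers": 1, "dx": 0, "dy": 0, "dz": 0.0225, "yaw": 0}, {"fingers": 1, "dx": 0, "dy": 0, "dz": 0, "yaw": 0}, {"fingers": -1, "dx": 0, "dy": 0, "dz": 0, "yaw": 0}, {"fingers": -1, "dx": 0, "dy": 0, "dz": 0, "yaw": 0}, {"fingers": -1, "dx": 0, "dy": 0, "dz": 0, "yaw": 0}, {"fingers": -1, "dx": 0, "dy": 0, "dz": 0, "yaw": 0}, {"fingers": -1, "dx": 0, "dy": 0, "dz": 0, "yaw": 0}, {"fingers": -1, "dx": 0, "dy": 0, "dz": 0, "yaw": 0}, {"fingers": -1, "dx": 0, "dy": 0, "dz": 0, "yaw": 0}]}}

```text
t: 7.58
eef_pos: [0.5664, -0.146, 0.0542]
ee_rot: [0.628, 3.077, -0.0]
wrist_force: [-0.8, -0.2, -0.4]
opening: 0.0446
gripper_force: 0.0
```

```bash
python3 go.py .4940 -.3525 .15
```

```text
tool d [-0.0144 -0.2184 -0.0958] yaw(+tool z) None y-axis deg 66.93 tilt -1.0 pos [ 0.5664 -0.146   0.0542] op 0.0446 F 0.0 [-0.8 -0.2 -0.4] t 7.5833 n 6.239924010774399
```

{"name": "arm_command", "arguments": {"targets": [{"fingers": -1, "dx": 0, "dy": 0, "dz": 0, "yaw": 0}, {"fingers": -1, "dx": 0, "dy": 0, "dz": 0, "yaw": 0}, {"fingers": -1, "dx": 0, "dy": 0, "dz": 0, "yaw": 0}]}}

```text
t: 7.83
eef_pos: [0.5664, -0.146, 0.0541]
ee_rot: [0.628, 3.077, -0.0]
wrist_force: [-0.2, 0.5, 1.3]
opening: 0.0416
gripper_force: 30.0
```

{"name": "arm_command", "arguments": {"targets": [{"fingers": -1, "dx": 0, "dy": 0, "dz": -0.032, "yaw": 0}, {"fingers": -1, "dx": 0, "dy": 0, "dz": -0.032, "yaw": 0}, {"fingers": -1, "dx": 0, "dy": 0, "dz": -0.032, "yaw": 0}, {"fingers": -1, "dx": -0.0018, "dy": -0.0273, "dz": 0, "yaw": 0}, {"fingers": -1, "dx": -0.0018, "dy": -0.0273, "dz": 0, "yaw": 0}, {"fingers": -1, "dx": -0.0018, "dy": -0.0273, "dz": 0, "yaw": 0}, {"fingers": -1, "dx": -0.0018, "dy": -0.0273, "dz": 0, "yaw": 0}, {"fingers": -1, "dx": -0.0018, "dy": -0.0273, "dz": 0, "yaw": 0}, {"fingers": -1, "dx": -0.0018, "dy": -0.0273, "dz": 0, "yaw": 0}, {"fingers": -1, "dx": -0.0018, "dy": -0.0273, "dz": 0, "yaw": 0}, {"fingers": -1, "dx": -0.0018, "dy": -0.0273, "dz": 0, "yaw": 0}]}}

```text
t: 8.75
eef_pos: [0.4931, -0.3536, 0.1492]
ee_rot: [-0.628, -3.078, -0.001]
wrist_force: [0.4, 0.0, -0.5]
opening: 0.0418
gripper_force: 30.0
```

{"name": "arm_command", "arguments": {"targets": [{"fingers": -1, "dx": 0, "dy": 0, "dz": 0, "yaw": 0}, {"fingers": -1, "dx": 0, "dy": 0, "dz": 0, "yaw": 0}, {"fingers": -1, "dx": 0, "dy": 0, "dz": 0, "yaw": 0}]}}

```text
t: 9.0
eef_pos: [0.4939, -0.3519, 0.1493]
ee_rot: [-0.629, -3.078, -0.001]
wrist_force: [-1.1, -0.2, -0.7]
opening: 0.0413
gripper_force: 30.0
```

```bash
python3 - <<'E'
from m import *
im,P=grab("scene");cv2.imwrite("pics/s2.png",cv2.resize(im[100:260,80:320,::-1],None,fx=3,fy=3))
m=(im[...,2].astype(int)-im[...,0]>60)&(P[...,1]<-.25);b=P[m];print(len(b),b.min(0),b.max(0),np.median(b,0))
for h in(.055,.070):
    m=(abs(P[...,2]-h)<.003)&(np.hypot(P[...,0]-.493,P[...,1]+.35)<.06);s=P[m][:,:2];print(h,len(s),circ(s,.0302 if h>.06 else .0442))
E
python3 go.py .4940 -.3525 .075
```

```text
321 [ 0.47479639 -0.37290321  0.09514618] [ 0.51803995 -0.33373058  0.16623594] [ 0.5106882  -0.35281444  0.13526542]
0.055 196 [ 0.49200049 -0.35110159]
0.07 83 [ 0.49461806 -0.35386694]
tool d [-0.0002 -0.0009  0.0745] yaw(+tool z) None y-axis deg 66.97 tilt -1.0 pos [ 0.4942 -0.3516  0.1495] op 0.0414 F 29.998215045779943 [ 0.4  0.4 -0.2] t 9.05 n 2.1274871765853
```

View pics/s2.png

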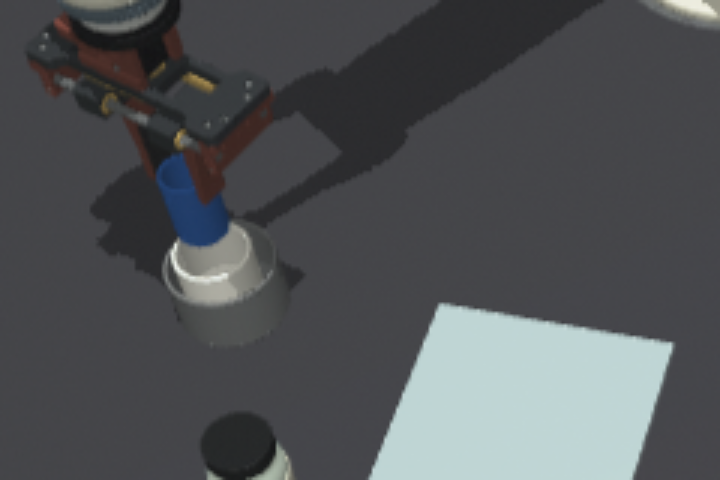

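The white cup sits nested (crop (210,255)) and the blue cup is held directly above it (195,200). Next I lower and release.

{"name": "arm_command", "arguments": {"targets": [{"fingers": -1, "dx": 0, "dy": -0.002, "dz": 0.015, "yaw": 0}, {"fingers": -1, "dx": 0, "dy": 0, "dz": 0.015, "yaw": 0}, {"fingers": -1, "dx": 0, "dy": 0, "dz": 0.015, "yaw": 0}, {"fingers": -1, "dx": 0, "dy": 0, "dz": 0.015, "yaw": 0}, {"fingers": -1, "dx": 0, "dy": 0, "dz": 0.015, "yaw": 0}, {"fingers": -1, "dx": 0, "dy": 0, "dz": 0, "yaw": 0}, {"fingers": -1, "dx": 0, "dy": 0, "dz": 0, "yaw": 0}, {"fingers": -1, "dx": 0, "dy": 0, "dz": 0, "yaw": 0}]}}

```text
t: 9.72
eef_pos: [0.4938, -0.3539, 0.0758]
ee_rot: [0.626, 3.077, -0.001]
wrist_force: [0.7, 0.1, 0.2]
opening: 0.0414
gripper_force: 30.0
```

{"name": "arm_command", "arguments": {"targets": [{"fingers": 1, "dx": 0, "dy": 0, "dz": 0, "yaw": 0}, {"fingers": 1, "dx": 0, "dy": 0, "dz": 0, "yaw": 0}, {"fingers": 1, "dx": 0, "dy": 0, "dz": 0, "yaw": 0}, {"fingers": 1, "dx": 0, "dy": 0, "dz": 0, "yaw": 0}, {"fingers": 1, "dx": 0, "dy": 0, "dz": -0.03, "yaw": 0}, {"fingers": 1, "dx": 0, "dy": 0, "dz": -0.03, "yaw": 0}, {"fingers": 1, "dx": 0, "dy": 0, "dz": -0.035, "yaw": 0}, {"fingers": 1, "dx": 0, "dy": 0, "dz": -0.035, "yaw": 0}, {"fingers": 1, "dx": 0, "dy": 0, "dz": -0.035, "yaw": 0}, {"fingers": 1, "dx": 0, "dy": 0, "dz": 0, "yaw": 0}, {"fingers": 1, "dx": 0, "dy": 0, "dz": 0, "yaw": 0}]}}

```text
t: 10.63
eef_pos: [0.4938, -0.3551, 0.2433]
ee_rot: [0.628, 3.072, -0.005]
wrist_force: [1.2, 0.4, -0.7]
opening: 0.0875
gripper_force: 0.0
```

```bash
python3 - <<'E'
from m import *
im,P=grab("scene");np.savez("s3.npz",im=im,P=P)
p=P[(np.hypot(P[...,0]-.493,P[...,1]+.35)<.06)]
for h,r in((.055,.0442),(.070,.0302),(.082,.0192)):
    s=p[abs(p[:,2]-h)<.003][:,:2];print(h,len(s),circ(s,r))
print(np.sort(p[p[:,2]<.12][:,2])[-10:])
# bone profile: express cream points in azimuth frame
b=np.load("topbone.npy");b2=np.load("scebone.npy")
for q in(b,b2):
  sh=q[q[:,2]<.145]
  # axis in plan by width-symmetric centre line
  zz=np.arange(.08,.185,.01)
  for z in zz:
    k=q[abs(q[:,2]-z)<.005]
    if len(k)>5: print(round(z,3),len(k),k[:,0].min().round(4),k[:,0].max().round(4),k[:,1].min().round(4),k[:,1].max().round(4))
E
python3 go.py .57 .345 .24 94
```

```text
0.055 195 [ 0.49151178 -0.35067399]
0.07 141 [ 0.49483791 -0.35353588]
0.082 72 [ 0.4949994  -0.35563565]
[0.08606753 0.0861599  0.08629211 0.08652061 0.08667277 0.08688458
 0.08723844 0.08804962 0.08814533 0.09036674]
0.08 9 0.5178 0.5262 0.3327 0.3425
0.09 42 0.5179 0.5344 0.3323 0.3502
0.1 48 0.5262 0.5446 0.334 0.3501
0.11 44 0.5345 0.5544 0.3347 0.3501
0.12 52 0.5443 0.5623 0.3354 0.3518
0.13 49 0.5542 0.5738 0.3357 0.3551
0.14 46 0.5638 0.5813 0.3364 0.3541
0.15 38 0.5753 0.5943 0.3335 0.3556
0.16 75 0.5788 0.6193 0.3258 0.364
0.17 249 0.5879 0.619 0.325 0.3694
0.18 12 0.6007 0.6087 0.3375 0.3608
0.12 6 0.5452 0.5544 0.3376 0.3457
0.16 31 0.5899 0.6215 0.3266 0.3676
0.17 169 0.5903 0.6235 0.3259 0.3691
0.18 38 0.6029 0.6201 0.3307 0.3632
tool d [ 2.038e-01  6.737e-01 -2.000e-04] yaw(+tool z) -0.4727531847199449 y-axis deg 66.91 tilt -1.0 pos [ 0.4933 -0.3546  0.2405] op 0.0876 F 0.0 [ 0.2  0.2 -0.7] t 10.6833 n 19.248034434231695
```

{"name": "arm_command", "arguments": {"targets": [{"fingers": 1, "dx": 0, "dy": 0.03, "dz": 0, "yaw": 0}, {"fingers": 1, "dx": 0, "dy": 0.03, "dz": 0, "yaw": 0}, {"fingers": 1, "dx": 0, "dy": 0.03, "dz": 0, "yaw": 0}, {"fingers": 1, "dx": 0, "dy": 0.03, "dz": 0, "yaw": 0}, {"fingers": 1, "dx": 0, "dy": 0.03, "dz": 0, "yaw": 0}, {"fingers": 1, "dx": 0, "dy": 0.0, "dz": 0, "yaw": -0.118}, {"fingers": 1, "dx": 0, "dy": 0.0, "dz": 0, "yaw": -0.118}, {"fingers": 1, "dx": 0, "dy": 0.0, "dz": 0, "yaw": -0.118}, {"fingers": 1, "dx": 0, "dy": 0.0, "dz": 0, "yaw": -0.119}, {"fingers": 1, "dx": 0, "dy": 0, "dz": 0, "yaw": 0}, {"fingers": 1, "dx": 0, "dy": 0, "dz": 0, "yaw": 0}]}}

```text
t: 11.6
eef_pos: [0.5514, -0.2161, 0.2376]
ee_rot: [0.105, -3.137, -0.002]
wrist_force: [0.8, -0.5, -0.0]
opening: 0.0878
gripper_force: 0.0
```

```bash
python3 go.py .559 .3435 .24 94
```

```text
tool d [-0.0449  0.5579 -0.0016] yaw(+tool z) -0.00319080218938717 y-axis deg 93.82 tilt -1.0 pos [ 0.5514 -0.2161  0.2376] op 0.0878 F 0.0 [ 0.8 -0.5 -0. ] t 11.6 n 15.939720243112548
```

16 rows of dy 0.0348, dx -0.0028.

{"name": "arm_command", "arguments": {"targets": [{"fingers": 1, "dx": -0.0028, "dy": 0.0348, "dz": 0, "yaw": 0}, {"fingers": 1, "dx": -0.0028, "dy": 0.0348, "dz": 0, "yaw": 0}, {"fingers": 1, "dx": -0.0028, "dy": 0.0348, "dz": 0, "yaw": 0}, {"fingers": 1, "dx": -0.0028, "dy": 0.0348, "dz": 0, "yaw": 0}, {"fingers": 1, "dx": -0.0028, "dy": 0.0348, "dz": 0, "yaw": 0}, {"fingers": 1, "dx": -0.0028, "dy": 0.0348, "dz": 0, "yaw": 0}, {"fingers": 1, "dx": -0.0028, "dy": 0.0348, "dz": 0, "yaw": 0}, {"fingers": 1, "dx": -0.0028, "dy": 0.0348, "dz": 0, "yaw": 0}, {"fingers": 1, "dx": -0.0028, "dy": 0.0348, "dz": 0, "yaw": 0}, {"fingers": 1, "dx": -0.0028, "dy": 0.0348, "dz": 0, "yaw": 0}, {"fingers": 1, "dx": -0.0028, "dy": 0.0348, "dz": 0, "yaw": 0}, {"fingers": 1, "dx": -0.0028, "dy": 0.0348, "dz": 0, "yaw": 0}]}}

```text
t: 12.6
eef_pos: [0.5556, 0.2041, 0.2387]
ee_rot: [0.104, -3.139, 0.001]
wrist_force: [0.1, -0.3, 1.1]
opening: 0.0879
gripper_force: 0.0
```

{"name": "arm_command", "arguments": {"targets": [{"fingers": 1, "dx": -0.0028, "dy": 0.0348, "dz": 0, "yaw": 0}, {"fingers": 1, "dx": -0.0028, "dy": 0.0348, "dz": 0, "yaw": 0}, {"fingers": 1, "dx": -0.0028, "dy": 0.0348, "dz": 0, "yaw": 0}, {"fingers": 1, "dx": -0.0028, "dy": 0.0348, "dz": 0, "yaw": 0}, {"fingers": 1, "dx": 0, "dy": 0, "dz": 0, "yaw": 0}, {"fingers": 1, "dx": 0, "dy": 0, "dz": 0, "yaw": 0}, {"fingers": 1, "dx": 0, "dy": 0, "dz": 0, "yaw": 0}, {"fingers": 1, "dx": 0, "dy": 0, "dz": 0, "yaw": 0}]}}

```text
t: 13.27
eef_pos: [0.5577, 0.3409, 0.2396]
ee_rot: [0.106, -3.14, 0.001]
wrist_force: [0.3, 0.5, 0.2]
opening: 0.088
gripper_force: 0.0
```

```bash
python3 go.py .559 .3435 .099 94
```

```text
tool d [-0.0015  0.0026  0.1406] yaw(+tool z) -0.0023440492028172664 y-axis deg 93.87 tilt -1.0 pos [0.5577 0.3409 0.2396] op 0.088 F 0.0 [0.3 0.5 0.2] t 13.2667 n 4.017297171905658
```

{"name": "arm_command", "arguments": {"targets": [{"fingers": 1, "dx": -0.0015, "dy": 0.0026, "dz": 0.02, "yaw": 0}, {"fingers": 1, "dx": 0, "dy": 0, "dz": 0.025, "yaw": 0}, {"fingers": 1, "dx": 0, "dy": 0, "dz": 0.025, "yaw": 0}, {"fingers": 1, "dx": 0, "dy": 0, "dz": 0.025, "yaw": 0}, {"fingers": 1, "dx": 0, "dy": 0, "dz": 0.02, "yaw": 0}, {"fingers": 1, "dx": 0, "dy": 0, "dz": 0.015, "yaw": 0}, {"fingers": 1, "dx": 0, "dy": 0, "dz": 0.01, "yaw": 0}, {"fingers": 1, "dx": 0, "dy": 0, "dz": 0, "yaw": 0}, {"fingers": 1, "dx": 0, "dy": 0, "dz": 0, "yaw": 0}, {"fingers": 1, "dx": 0, "dy": 0, "dz": 0, "yaw": 0}]}}

```text
t: 14.1
eef_pos: [0.5596, 0.3448, 0.1015]
ee_rot: [-0.109, 3.137, 0.002]
wrist_force: [-0.1, -0.3, 0.3]
opening: 0.088
gripper_force: 0.0
```

```bash
python3 go.py .559 .3435 .099 94
python3 - <<'E'
from m import *
im,P=grab("scene");cv2.imwrite("pics/s4.png",cv2.resize(im[120:280,360:560,::-1],None,fx=3.5,fy=3.5))
E
```

```text
tool d [ 0.0007 -0.0012  0.0025] yaw(+tool z) -0.000549912462888013 y-axis deg 93.97 tilt -1.0 pos [0.5596 0.3448 0.1015] op 0.088 F 0.0 [-0.1 -0.3  0.3] t 14.1 n 0.07244992342948157
```

View pics/s4.png

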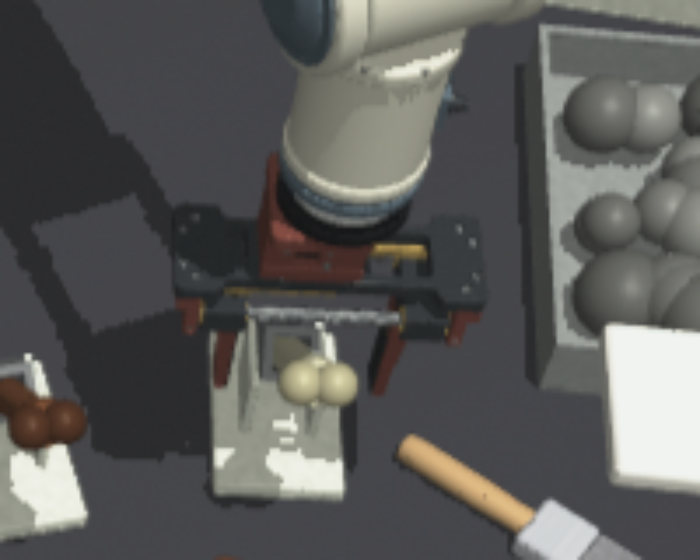

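The fingers (crop (228,355) and (390,360)) straddle the bone, with the knuckle at (315,382) clear of the gripper body. Next I close.

{"name": "arm_command", "arguments": {"targets": [{"fingers": -1, "dx": 0, "dy": -0.001, "dz": 0.002, "yaw": 0}, {"fingers": -1, "dx": 0, "dy": 0, "dz": 0, "yaw": 0}, {"fingers": -1, "dx": 0, "dy": 0, "dz": 0, "yaw": 0}, {"fingers": -1, "dx": 0, "dy": 0, "dz": 0, "yaw": 0}, {"fingers": -1, "dx": 0, "dy": 0, "dz": 0, "yaw": 0}, {"fingers": -1, "dx": 0, "dy": 0, "dz": 0, "yaw": 0}, {"fingers": -1, "dx": 0, "dy": 0, "dz": 0, "yaw": 0}, {"fingers": -1, "dx": 0, "dy": 0, "dz": 0, "yaw": 0}, {"fingers": -1, "dx": 0, "dy": 0, "dz": 0, "yaw": 0}, {"fingers": -1, "dx": 0, "dy": 0, "dz": 0, "yaw": 0}, {"fingers": -1, "dx": 0, "dy": 0, "dz": 0, "yaw": 0}, {"fingers": -1, "dx": 0, "dy": 0, "dz": 0, "yaw": 0}]}}

```text
t: 15.15
eef_pos: [0.5589, 0.344, 0.0977]
ee_rot: [-0.11, 3.14, 0.0]
wrist_force: [0.6, -0.0, 1.2]
opening: 0.0198
gripper_force: 30.0
```

```bash
python3 go.py .60616 .3468 .151 94
```

```text
tool d [-0.0474 -0.0005 -0.0533] yaw(+tool z) 0.00043907310870251444 y-axis deg 94.03 tilt -1.0 pos [0.5589 0.344  0.0977] op 0.0198 F 29.987202286720276 [ 0.6 -0.   1.2] t 15.15 n 1.5233039629906109
```

{"name": "arm_command", "arguments": {"targets": [{"fingers": -1, "dx": -0.0051, "dy": 0, "dz": -0.0055, "yaw": 0}, {"fingers": -1, "dx": -0.0051, "dy": 0, "dz": -0.0055, "yaw": 0}, {"fingers": -1, "dx": -0.0051, "dy": 0, "dz": -0.0055, "yaw": 0}, {"fingers": -1, "dx": -0.0051, "dy": 0, "dz": -0.0055, "yaw": 0}]}}

```text
t: 15.48
eef_pos: [0.58, 0.3454, 0.1206]
ee_rot: [-0.11, 3.139, 0.0]
wrist_force: [0.9, 0.3, -2.4]
opening: 0.0199
gripper_force: 30.0
```

{"name": "arm_command", "arguments": {"targets": [{"fingers": -1, "dx": -0.0051, "dy": 0, "dz": -0.0055, "yaw": 0}, {"fingers": -1, "dx": -0.0051, "dy": 0, "dz": -0.0055, "yaw": 0}, {"fingers": -1, "dx": -0.0051, "dy": 0, "dz": -0.0055, "yaw": 0}, {"fingers": -1, "dx": -0.0051, "dy": 0, "dz": -0.0055, "yaw": 0}, {"fingers": -1, "dx": -0.0051, "dy": 0, "dz": -0.0055, "yaw": 0}, {"fingers": -1, "dx": -0.0051, "dy": 0, "dz": -0.0055, "yaw": 0}]}}

```text
t: 15.98
eef_pos: [0.6103, 0.3475, 0.1532]
ee_rot: [0.11, -3.14, 0.0]
wrist_force: [-0.3, 0.3, 0.1]
opening: 0.0195
gripper_force: 30.0
```

{"name": "arm_command", "arguments": {"targets": [{"fingers": -1, "dx": 0, "dy": 0, "dz": -0.02, "yaw": 0}, {"fingers": -1, "dx": 0, "dy": 0, "dz": -0.02, "yaw": 0}, {"fingers": -1, "dx": 0, "dy": 0, "dz": 0, "yaw": 0}, {"fingers": -1, "dx": 0, "dy": 0, "dz": 0, "yaw": 0}, {"fingers": -1, "dx": 0, "dy": 0, "dz": 0, "yaw": 0}]}}

```text
t: 16.4
eef_pos: [0.6097, 0.3474, 0.1916]
ee_rot: [0.11, -3.139, 0.001]
wrist_force: [-0.6, 0.2, -2.1]
opening: 0.0201
gripper_force: 30.0
```

```bash
cat > bone.py <<'E'
from m import *
# fit bone angle from cream points near gripper using the vertical plane through tool
def bone(tag):
    s=ctrl.read_state();p=s['eef_pos'];M=R.from_rotvec(s['ee_rot']).as_matrix()
    for n in("scene","top"):
        im,P=grab(n);C=im.astype(int)
        Q=(P-p)@M; Q[...,0]*=-1;Q[...,2]*=-1   # fwd, side, up relative to TCP
        m=(C[...,0]-C[...,2]>18)&(C[...,1]-C[...,2]>12)&(abs(Q[...,1])<.03)&(abs(Q[...,0])<.12)&(abs(Q[...,2])<.13)&(C[...,0]-C[...,1]<30)
        b=Q[m]
        print(n,len(b))
        for a in np.arange(-.1,.11,.02):
            k=b[abs(b[:,0]-a)<.01]
            if len(k)>3: print(" fwd",a.round(2),len(k),"z med/min/max",np.median(k[:,2]).round(4),k[:,2].min().round(4),k[:,2].max().round(4),"y",np.median(k[:,1]).round(4))
        if n=="scene":
            v,u=np.argwhere(m).mean(0).astype(int);v=np.clip(v,80,400);u=np.clip(u,100,540)
            cv2.imwrite(f"pics/{tag}.png",cv2.resize(im[v-80:v+80,u-100:u+100,::-1],None,fx=3.5,fy=3.5))
if __name__=="__main__":
    import sys;bone(sys.argv[1])
E
python3 bone.py b1
python3 - <<'E'
from m import *
P=np.load("top0.npz")['P']
for v in range(284,294): print(v,P[v,194:208:3].round(3).tolist())
E
python3 go.py .565 .3445 .172
```

```text
scene 380
 fwd -0.02 7 z med/min/max 0.1093 0.1044 0.1133 y 0.0287
 fwd 0.02 56 z med/min/max 0.1068 0.0429 0.1151 y 0.0008
 fwd 0.04 100 z med/min/max 0.0754 0.0671 0.0975 y -0.0027
 fwd 0.06 214 z med/min/max 0.0719 0.051 0.0794 y -0.0015
top 208
 fwd -0.06 9 z med/min/max -0.0347 -0.0447 -0.0288 y -0.0101
 fwd -0.04 53 z med/min/max -0.0151 -0.0375 0.0995 y -0.0086
 fwd -0.02 6 z med/min/max -0.0064 -0.0147 -0.0001 y -0.0078
 fwd 0.04 60 z med/min/max 0.0727 0.0607 0.0774 y -0.0178
 fwd 0.06 79 z med/min/max 0.0719 0.061 0.078 y -0.0087
284 [[0.524, 0.345, 0.093], [0.524, 0.338, 0.093], [0.524, 0.335, 0.083], [0.524, 0.328, 0.085], [0.524, 0.325, 0.072]]
285 [[0.522, 0.346, 0.088], [0.522, 0.339, 0.09], [0.522, 0.334, 0.086], [0.522, 0.328, 0.083], [0.522, 0.325, 0.071]]
286 [[0.52, 0.346, 0.087], [0.52, 0.339, 0.089], [0.52, 0.334, 0.086], [0.52, 0.328, 0.086], [0.52, 0.325, 0.072]]
287 [[0.518, 0.346, 0.088], [0.518, 0.339, 0.089], [0.518, 0.335, 0.083], [0.518, 0.327, 0.091], [0.518, 0.324, 0.075]]
288 [[0.516, 0.346, 0.087], [0.516, 0.339, 0.089], [0.516, 0.332, 0.092], [0.516, 0.327, 0.089], [0.516, 0.324, 0.073]]
289 [[0.514, 0.345, 0.092], [0.514, 0.339, 0.091], [0.514, 0.332, 0.092], [0.514, 0.326, 0.091], [0.513, 0.324, 0.074]]
290 [[0.512, 0.345, 0.093], [0.512, 0.338, 0.093], [0.512, 0.332, 0.093], [0.512, 0.326, 0.091], [0.511, 0.324, 0.074]]
291 [[0.51, 0.344, 0.095], [0.51, 0.339, 0.089], [0.51, 0.333, 0.09], [0.509, 0.327, 0.088], [0.509, 0.324, 0.076]]
292 [[0.508, 0.345, 0.092], [0.508, 0.34, 0.087], [0.507, 0.333, 0.089], [0.507, 0.327, 0.089], [0.507, 0.323, 0.077]]
293 [[0.506, 0.347, 0.084], [0.505, 0.341, 0.084], [0.505, 0.334, 0.083], [0.505, 0.328, 0.082], [0.505, 0.323, 0.078]]
tool d [0.0443 0.0003 0.0187] yaw(+tool z) None y-axis deg 94.03 tilt -1.0 pos [0.6093 0.3473 0.1905] op 0.0199 F 29.985140562057495 [ 0.6  1.1 -1.8] t 16.5 n 1.2657120726952813
```

View pics/b1.png

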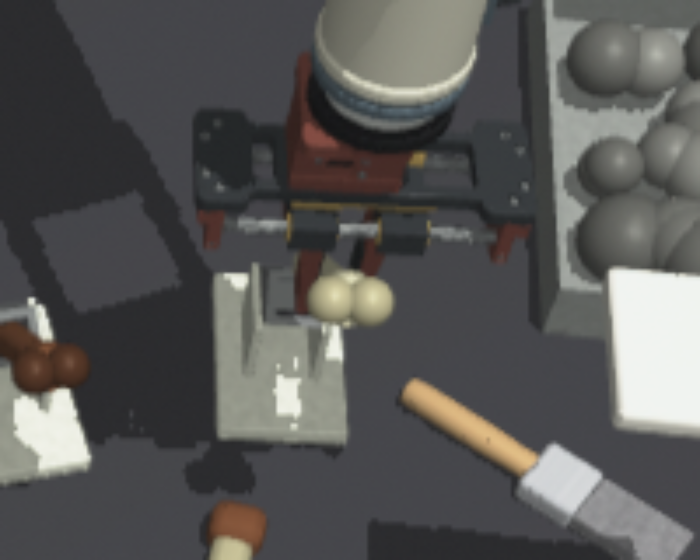

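The bone is out of the socket, held at about 45° (knuckle at crop (350,300)). I will level it by pressing its tip side on the fixed socket's upper edge and sweeping the grip in an arc.

{"name": "arm_command", "arguments": {"targets": [{"fingers": -1, "dx": 0.0245, "dy": 0, "dz": 0, "yaw": 0}, {"fingers": -1, "dx": 0.0245, "dy": 0, "dz": 0, "yaw": 0}, {"fingers": -1, "dx": 0, "dy": 0, "dz": 0.015, "yaw": 0}, {"fingers": -1, "dx": 0, "dy": 0, "dz": 0.015, "yaw": 0}, {"fingers": -1, "dx": 0, "dy": 0, "dz": 0.0155, "yaw": 0}, {"fingers": -1, "dx": -0.0064, "dy": 0, "dz": 0.0055, "yaw": 0}, {"fingers": -1, "dx": -0.0064, "dy": 0, "dz": 0.0055, "yaw": 0}]}}

```text
t: 17.08
eef_pos: [0.5722, 0.3448, 0.1344]
ee_rot: [0.111, -3.135, 0.002]
wrist_force: [-4.1, -0.0, 1.0]
opening: 0.02
gripper_force: 30.0
```

{"name": "arm_command", "arguments": {"targets": [{"fingers": -1, "dx": -0.0042, "dy": 0, "dz": 0.0055, "yaw": 0}, {"fingers": -1, "dx": -0.0042, "dy": 0, "dz": 0.0055, "yaw": 0}, {"fingers": -1, "dx": -0.0032, "dy": 0, "dz": 0.0063, "yaw": 0}]}}

```text
t: 17.33
eef_pos: [0.5868, 0.3458, 0.1196]
ee_rot: [-0.109, 3.137, 0.001]
wrist_force: [0.0, -1.2, 5.1]
opening: 0.0198
gripper_force: 30.0
```

{"name": "arm_command", "arguments": {"targets": [{"fingers": -1, "dx": -0.0032, "dy": 0, "dz": 0.0063, "yaw": 0}, {"fingers": -1, "dx": -0.002, "dy": 0, "dz": 0.0068, "yaw": 0}, {"fingers": -1, "dx": -0.002, "dy": 0, "dz": 0.0068, "yaw": 0}, {"fingers": -1, "dx": -0.0008, "dy": 0, "dz": 0.0055, "yaw": 0}, {"fingers": -1, "dx": -0.0008, "dy": 0, "dz": 0.0055, "yaw": 0}, {"fingers": -1, "dx": 0, "dy": 0, "dz": 0, "yaw": 0}, {"fingers": -1, "dx": 0, "dy": 0, "dz": 0, "yaw": 0}]}}

```text
t: 17.92
eef_pos: [0.5934, 0.3462, 0.0868]
ee_rot: [0.11, -3.138, 0.001]
wrist_force: [0.2, -0.1, -1.4]
opening: 0.0198
gripper_force: 30.0
```

{"name": "arm_command", "arguments": {"targets": [{"fingers": -1, "dx": 0, "dy": 0, "dz": -0.03, "yaw": 0}, {"fingers": -1, "dx": 0, "dy": 0, "dz": -0.035, "yaw": 0}, {"fingers": -1, "dx": 0, "dy": 0, "dz": -0.035, "yaw": 0}, {"fingers": -1, "dx": 0, "dy": 0, "dz": 0, "yaw": 0}, {"fingers": -1, "dx": 0, "dy": 0, "dz": 0, "yaw": 0}]}}

```text
t: 18.33
eef_pos: [0.5947, 0.347, 0.1913]
ee_rot: [-0.11, 3.135, 0.004]
wrist_force: [0.0, -0.1, -1.6]
opening: 0.0199
gripper_force: 30.0
```

```bash
python3 bone.py b2; python3 go.py .586 -.0915 .19
```

```text
scene 604
 fwd -0.04 5 z med/min/max 0.029 0.0271 0.0321 y 0.0048
 fwd -0.02 29 z med/min/max 0.0314 0.0262 0.1138 y 0.0051
 fwd 0.0 60 z med/min/max 0.0319 0.0265 0.0874 y -0.0001
 fwd 0.02 134 z med/min/max 0.0373 0.0261 0.1163 y -0.0023
 fwd 0.04 93 z med/min/max 0.0367 0.0272 0.1005 y -0.0037
 fwd 0.06 229 z med/min/max 0.0354 0.0191 0.0437 y -0.0015
 fwd 0.08 53 z med/min/max 0.0288 0.0207 0.0378 y -0.005
top 394
 fwd -0.1 60 z med/min/max 0.0215 0.0146 0.0251 y 0.0011
 fwd -0.08 30 z med/min/max 0.023 -0.1255 0.0261 y 0.0039
 fwd -0.04 9 z med/min/max 0.0213 0.0127 0.0919 y -0.01
 fwd 0.04 45 z med/min/max 0.0289 0.0191 0.1004 y -0.013
 fwd 0.06 221 z med/min/max 0.0312 0.0204 0.0363 y -0.0051
tool d [ 0.0382 -0.4362 -0.0032] yaw(+tool z) None y-axis deg 94.03 tilt -1.0 pos [0.5934 0.3463 0.1864] op 0.0199 F 29.99953955411911 [-0.5 -0.1 -2.1] t 18.4333 n 12.46275491142158
```

View pics/b2.png

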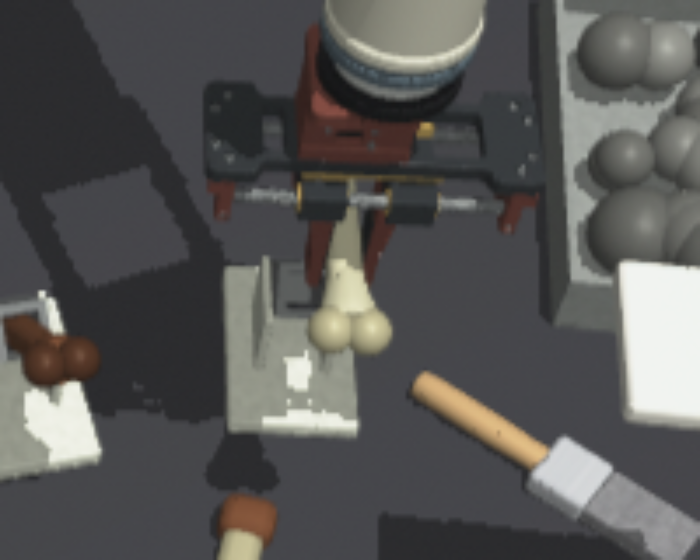

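The bone is now nearly level (knuckle at crop (350,328), shaft about 5° knuckle-up). I raise it clear of the dark bone and carry it to the mat.

{"name": "arm_command", "arguments": {"targets": [{"fingers": -1, "dx": 0, "dy": 0, "dz": -0.025, "yaw": 0}, {"fingers": -1, "dx": 0, "dy": 0, "dz": -0.025, "yaw": 0}, {"fingers": -1, "dx": 0, "dy": 0, "dz": -0.025, "yaw": 0}, {"fingers": -1, "dx": 0.002, "dy": -0.015, "dz": 0, "yaw": 0}, {"fingers": -1, "dx": 0.002, "dy": -0.025, "dz": 0, "yaw": 0}, {"fingers": -1, "dx": 0.002, "dy": -0.025, "dz": 0, "yaw": 0}, {"fingers": -1, "dx": 0.002, "dy": -0.025, "dz": 0, "yaw": 0}, {"fingers": -1, "dx": 0.002, "dy": -0.025, "dz": 0, "yaw": 0}, {"fingers": -1, "dx": 0.002, "dy": -0.025, "dz": 0, "yaw": 0}, {"fingers": -1, "dx": 0.002, "dy": -0.025, "dz": 0, "yaw": 0}, {"fingers": -1, "dx": 0.002, "dy": -0.025, "dz": 0, "yaw": 0}, {"fingers": -1, "dx": 0.002, "dy": -0.025, "dz": 0, "yaw": 0}]}}

```text
t: 19.43
eef_pos: [0.5902, 0.1294, 0.2599]
ee_rot: [0.11, -3.135, 0.001]
wrist_force: [0.2, -0.4, -1.1]
opening: 0.0197
gripper_force: 30.0
```

{"name": "arm_command", "arguments": {"targets": [{"fingers": -1, "dx": 0.002, "dy": -0.025, "dz": 0, "yaw": 0}, {"fingers": -1, "dx": 0.002, "dy": -0.025, "dz": 0, "yaw": 0}, {"fingers": -1, "dx": 0.002, "dy": -0.025, "dz": 0, "yaw": 0}, {"fingers": -1, "dx": 0.002, "dy": -0.025, "dz": 0, "yaw": 0}, {"fingers": -1, "dx": 0.002, "dy": -0.025, "dz": 0, "yaw": 0}, {"fingers": -1, "dx": 0.002, "dy": -0.025, "dz": 0, "yaw": 0}, {"fingers": -1, "dx": 0.002, "dy": -0.025, "dz": 0, "yaw": 0}, {"fingers": -1, "dx": 0.002, "dy": -0.025, "dz": 0.015, "yaw": 0}, {"fingers": -1, "dx": 0.002, "dy": -0.015, "dz": 0.02, "yaw": 0}, {"fingers": -1, "dx": 0, "dy": -0.006, "dz": 0.02, "yaw": 0}, {"fingers": -1, "dx": 0, "dy": 0, "dz": 0.015, "yaw": 0}]}}

```text
t: 20.35
eef_pos: [0.5871, -0.0926, 0.1879]
ee_rot: [0.106, -3.133, -0.002]
wrist_force: [0.1, -0.4, -1.1]
opening: 0.0197
gripper_force: 30.0
```

{"name": "arm_command", "arguments": {"targets": [{"fingers": -1, "dx": 0, "dy": 0, "dz": 0, "yaw": 0}, {"fingers": -1, "dx": 0, "dy": 0, "dz": 0, "yaw": 0}, {"fingers": -1, "dx": 0, "dy": 0, "dz": 0, "yaw": 0}, {"fingers": -1, "dx": 0, "dy": 0, "dz": 0, "yaw": 0}, {"fingers": -1, "dx": 0, "dy": 0, "dz": 0, "yaw": 0}, {"fingers": -1, "dx": 0, "dy": 0, "dz": 0, "yaw": 0}, {"fingers": -1, "dx": 0, "dy": 0, "dz": 0, "yaw": 0}, {"fingers": -1, "dx": 0, "dy": 0, "dz": 0, "yaw": 0}]}}

```text
t: 21.02
eef_pos: [0.5888, -0.0909, 0.1934]
ee_rot: [-0.111, 3.139, -0.0]
wrist_force: [-0.4, -1.3, -1.5]
opening: 0.0199
gripper_force: 30.0
```

```bash
python3 bone.py b3; python3 go.py .586 -.0915 .19
python3 - <<'E'
from m import *
im,P=grab("scene");cv2.imwrite("pics/end.png",im[:,:,::-1])
p=P[(np.hypot(P[...,0]-.493,P[...,1]+.35)<.06)]
for h,r in((.055,.0442),(.070,.0302),(.082,.0192)):
    s=p[abs(p[:,2]-h)<.003][:,:2];print(h,len(s),circ(s,r))
E
```

```text
scene 553
 fwd -0.02 34 z med/min/max 0.1031 0.0279 0.1157 y 0.0204
 fwd 0.0 50 z med/min/max 0.0319 0.0279 0.0736 y -0.0016
 fwd 0.02 129 z med/min/max 0.0375 0.0267 0.1154 y -0.003
 fwd 0.04 82 z med/min/max 0.0374 0.028 0.1077 y 0.0019
 fwd 0.06 203 z med/min/max 0.0356 0.0201 0.0441 y -0.0001
 fwd 0.08 55 z med/min/max 0.0296 0.0216 0.0397 y 0.0041
top 370
 fwd -0.1 100 z med/min/max 0.0242 0.0163 0.0287 y -0.0
 fwd -0.08 106 z med/min/max 0.0261 0.0199 0.0297 y -0.0004
 fwd -0.06 66 z med/min/max 0.0274 0.0197 0.0309 y -0.0033
 fwd -0.04 25 z med/min/max 0.0276 0.0206 0.0335 y -0.0061
 fwd 0.06 49 z med/min/max 0.0328 0.0264 0.0387 y 0.0177
tool d [ 0.0027 -0.0003  0.0031] yaw(+tool z) None y-axis deg 94.03 tilt -1.0 pos [ 0.5887 -0.091   0.1931] op 0.0197 F 29.999536871910095 [ 0.  -0.1 -1. ] t 21.1167 n 0.08970348359859502
0.055 193 [ 0.4914376  -0.35223693]
0.07 142 [ 0.49432456 -0.35397956]
0.082 73 [ 0.49438299 -0.35580488]
```

View pics/end.png

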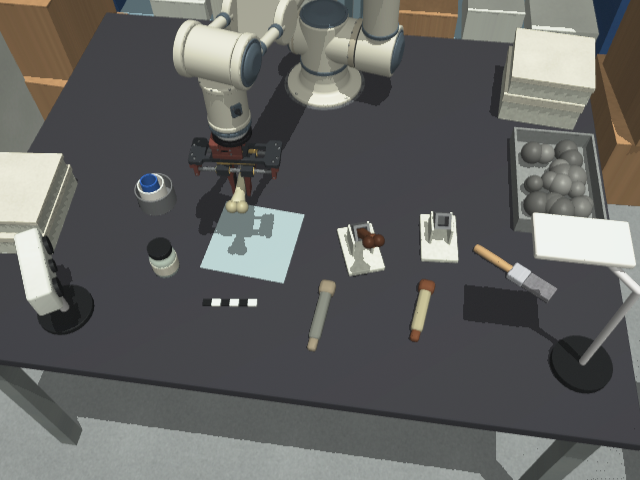

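The final view shows the cups nested at (153,188), the bone held level over the mat at (237,200), and everything else in place. The bone's slope is about 4°.

```bash
python3 -c "
from cell import ctrl
print(ctrl.hand_in())"
```

```text
the job is handed in; nothing more can be done
None
```

I handed the job in at about 21 s: the cups are nested in the big grey cup, and the pale bone is held still, about 4° off level and 20 cm above the mat centre. The hand-in call returned no verdict.

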